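# Seat the amber check cell in the colour tester

### The arm

A 6-joint arm with a two-finger parallel gripper is mounted at the origin on the work surface. World frame = base frame: x ahead of the robot, y to its left, z up, the work surface at z = 0. Lengths are in m, angles in rad, forces in N, time in s.
With the tool pointing down it reaches from about 0.4 to 0.825 m from the base axis. Payload 7 kg.
Tool frame: the origin (TCP) lies on the mounting face of the last link; the fingertips stand arm.tcp_to_tips ahead of it and the grasp point (between the pads) lies 159 mm ahead of it (arm.tcp_to_tips is the distance from the TCP to the fingertips, in m); z points along the fingers, y is the direction in which the jaws open and shut (so a half turn about z gives the same grasp; the last joint's range is limited). The gripper opens to 88 mm and grips with 3 to 60 N. Pads are 19 mm wide; open, the fingers measure 130 mm over their backs; the gripper's body (78 mm by 193 mm) begins 47 mm behind the grasp point.
Start: joints at [1.508, 0.359, 0.012, 0, -1.224, -0.288], TCP at [0.232, 0.634, 0.405] pointing down, gripper open.
Joint ranges: [-3.07, 3.07], [-1.43, 2.12], [-1.02, 1.25], [-3.03, 1.67], [-3.05, -0], [-3.03, 3.03]. Speed limits (rad/s): [2.39, 2.39, 3.01, 3.14, 3.14, 3.14].

### API

Orientations are given as [roll, pitch, yaw] about the fixed x, y, z axes, in that order (R = Rz(yaw) Ry(pitch) Rx(roll)).
In Python, from station import arm, cams, job_done, finder gives the robot as it stands.
- The arm moves only by the tool play_rows, never from a script. Its argument "targets" is a list that holds one entry, the list of rows, each a list of 4 numbers: the shift along the tool's x, y, z in m, then the turn about the tool's z in degrees. A call has 1 to 5 rows; each row is the pose to reach, as a shift and turn from the pose commanded when the call began, along the tool's axes at that moment; what a row does not reach only later rows make up. A row lasts 1/8 s, in which the tool goes at most 62.5 mm and 10.7 degrees, less where a joint would pass 70% of its speed; a pose out of reach is approached as far as the arm can. A call with a gripper value outside its range is refused whole. "grip" is the closure in counts, from 0 (fully open) to 255 (shut), set as the call begins (left out, the last holds). The fingers move at their own pace and stop on an object; "newtons" is the grip in N (left out, the last holds). Time passes only in rows, so rows that repeat a pose let the fingers close. It gives the time, the measured TCP pose, the force and the opening at its end, in the units of the state.
- arm.get_state(): the state, without advancing time (a new reading comes with each control period).
- cams.grab_frame(name): name is "scene" or "side" or "wrist"; returns (picture, depth): 420x560x3 uint8, red, green, blue; 420x560 float32, m along the optical axis (not along the pixel's ray), 0 where there is no reading.
- cams.camera_params(name): a dict with "intrinsics" (3x3 intrinsics, pixels), "D" ([k1, k2, p1, p2, k3] as OpenCV has them; the pictures are not rectified), "position" and "attitude" of the camera in the world. Camera axes: x right, y down, z forward; pixel columns grow to the right and rows downward; lengths in m; the calibration is good to about 2 mm. A picture is of the moment at which its call begins: read the wrist's pose just before it. camera_params takes no time and is no camera call; for the wrist camera it gives the pose at the moment of the call.
- job_done(): hands the job in, once; it reports no verdict.
Trained networks look in the newest picture that a camera, given by its name, has taken for a name from the list of things; names that differ only in an ending like _2 or _b are one class to them, and where a whole thing is asked for, a point or a joint stands for the part that bears it (a point fixed in the world has none). Each returns a list of dicts, best first, with "score" (0 to 1); they miss things now and then, are a little off and sometimes report something else, mostly with a low value. They report only what shows in the picture. A call takes as long as a camera call.
- finder.find_in(camera, query): "xyz" ([x, y, z] in m, in world coordinates, good to about 4 mm: the middle of the surface that is visible of it).
- finder.masks_of(camera, query): "mask" (420x560 bool, what is visible of it).
The state is a dict: "t": time; "q": joint angles; "qd": joint speeds; "joint_efforts": joint torques, N m; "eef_pos": TCP position; "ee_rot": TCP orientation; "force": force on the tool from outside, world axes, zero at the start; "moment": the same for the moment, N m; "width": finger opening in m.
Only numpy, scipy, OpenCV 4.12 (cv2) and the standard library are available. Lean on these libraries where they do the work, as an engineer would, in place of code of your own. Each camera call takes 0.05 s, during which the arm holds its last target. There are 200 camera calls.

### The job

Stand the amber check cell upright in the loading bay of the colour tester, with its clear faces turned across the channel towards the lamp and sensor sides. Then slide it along the channel floor, past the side spring, until it is fully home against the end stop in the measuring head; feel for the stop and be gentle, because hard ramming damages the head. Let go of it there and leave the other things on the counter where they are.

Things in the scene. Friction and masses are not known exactly. Their poses are not given: they have to be found in the camera images.
- amber_cell: The cell to set: a square block 24 x 24 mm, 64 mm tall, about 80 g, standing on the counter among other things. Lower 52 mm amber glass, top 12 mm a black cap with a yellow stripe. Origin: centre of its underside; z up. The two clear (amber) faces look along its own +x and -x, the cap stripe runs along x; the two frosted white faces look along +y and -y and are the ones to hold.
- tester: Colour tester: a fixed white unit 124 mm (x) by 236 mm (y), 40 mm tall. Origin: centre of its underside, on the counter. On top a channel runs along its y on x = 0, floor 40 mm above the counter, fences 18 mm high, 28 mm wide inside (x -14 to +14) for y below +20 mm. Light path: along its x (yellow lines on the head's boxes). Contact force of cell on tester must stay below 25 N.
- bay (a point): Floor centre of the open-topped loading bay (blue floor) at the tester's +y end, 65 mm to +y of its origin and 40 mm above the counter; axes as the tester's. The bay is 40 mm wide in x and reaches 41 mm to +y and 35 mm to -y; over the next 10 mm to -y sloping fences narrow it to the 28 mm channel.
- mid_range (a point): Channel floor point 60 mm to -y of the tester's origin, axes as the tester's. The black measuring head (lamp box +x, sensor box -x, 62 mm above the counter; 20 mm tall end stop across the channel, facing +y) is clamped at a different place each time, not measured: the centre of a fully home cell lies anywhere within 20 mm of this point along y. Feel for the stop.
- throat (a point): Channel floor point 20 mm to +y of the tester's origin, where the 28 mm channel begins; axes as the tester's. On the head's -x side, 12 to 18 mm above the floor, a steel spring pad with a slope that starts 20 mm before the light path presses the cell onto the +x fence (home cell's centre at x = +2 mm) with 2 to 5 N and holds it. Sliding past it drags 1 to 6 N; the stop rises well above that.
- ready_pin (a joint): Brass spring pin in the face of the end stop, 8.5 mm above the channel floor, that a cell presses in along the tester's -y. Value in m: 0 = out (no cell), 0.004 = flush with the stop face (cell fully home). Takes 0.3 to 1 N.
- green_cell: Another check cell of the same size and make with green glass and a green cap stripe: leave alone. Origin: centre of its underside.
- salt_shaker: White plastic salt shaker with red twist top, 42 mm across, 76 mm tall: leave alone. Origin: centre of its underside.
- pot: Small steel pot, 140 mm across, 85 mm tall: leave alone. Origin: centre of its underside.
- jug: Glass measuring jug with measure marks, 90 mm across plus a handle and lip, 85 mm tall: leave alone. Origin: centre of its underside.
- turner: Wooden turner lying flat, 270 mm long: leave alone. Origin: underside, near its middle.
- lid_lifter: Orange silicone lid lifter, 75 x 30 mm foot with an arched grip, 43 mm tall: leave alone. Origin: centre of its underside.

How it is judged:
By the outcome, as a careful person would: the job done as asked, in the order asked, and still so for the second after the job is handed in, with the robot touching nothing.
It also fails if it takes over 54 s, if anything falls off the work surface, if the arm or the gripper's body presses on something with over 40 N, if the wrist force passes 120 N, or if a joint passes its speed limit or range.

## Working session

There is one attempt and no reset: what is moved stays moved. The work goes in short steps, Python scripts to look and compute and a tool call to move; the robot and the scene stay as the last step left them, time stands still between calls to the robot, and variables do not carry over. Pictures are saved under pics/ and viewed, about 8 in all and at most 12, crops included, and the job is handed in when it is done.

Besides the shell and the picture viewer there is one more tool, called after "Emit:" by a JSON object that holds its "fn" and its "kwargs". play_rows: Moves the arm, as the interface text tells. Its arguments: {"type":"object","properties":{"targets":{"type":"array","items":{"type":"array","items":{"type":"array","items":{"type":"number"}}}},"grip":{"type":"number"},"newtons":{"type":"number"}},"required":["targets"]}

```bash
mkdir -p pics; ls; cat > h.py <<'E'
import numpy as np, cv2
from station import arm, cams, job_done, finder
def save(name,im,f): cv2.imwrite(f'pics/{f}.png',cv2.cvtColor(im,cv2.COLOR_RGB2BGR))
def rot(a):
    a=np.array(a,float)
    if a.shape==(3,3): return a
    from scipy.spatial.transform import Rotation as R
    return (R.from_euler('xyz',a) if a.size==3 else R.from_quat(a)).as_matrix()
def cloud(p,d):
    "world points HxWx3"
    K=np.array(p['intrinsics']);h,w=d.shape
    uv=np.stack(np.meshgrid(np.arange(w),np.arange(h)),-1).reshape(-1,1,2).astype(np.float64)
    n=cv2.undistortPoints(uv,K,np.array(p['D'])).reshape(h,w,2)
    c=np.dstack([n[...,0]*d,n[...,1]*d,d])
    return c@rot(p['attitude']).T+np.array(p['position'])
E
python3 - <<'E'
from h import *
s=arm.get_state(); print({k:np.round(v,4).tolist() for k,v in s.items()}, arm.tcp_to_tips)
ims=[]
for c in ['scene','side']:
    im,d=cams.grab_frame(c); save(c,im,c+'0'); p=cams.camera_params(c); np.savez(c+'0',im=im,d=d); print(c,p['position'],p['attitude'],np.array(p['intrinsics'])[0])
    for q in ['amber_cell','tester','green_cell','salt_shaker','pot','jug','turner','lid_lifter']:
        print(q,[(np.round(r['xyz'],3).tolist(),round(r['score'],2)) for r in finder.find_in(c,q)][:2])
E
```

```text
pics
{'t': 0.0, 'q': [1.5081, 0.3594, 0.0111, -0.0003, -1.2241, -0.2881], 'qd': [0.0008, -0.0009, 0.0003, -0.0007, -0.0009, 0.0009], 'joint_efforts': [0.001, -58.2713, 29.307, 6.9977, 0.0072, -0.0002], 'eef_pos': [0.2319, 0.6337, 0.4038], 'ee_rot': [3.14, -0.0001, -0.3509], 'force': [-0.3602, -0.4349, -0.2852], 'moment': [-0.0242, 0.021, 0.0495], 'width': 0.0875} 0.1781
scene [1.09919289 0.12064874 0.90314993] [-2.58378817e+00  2.21872274e-04  1.91672397e+00] [438.07704441   0.         277.15189461]
amber_cell [([0.534, 0.312, 0.049], 0.66)]
tester [([0.586, -0.1, 0.041], 0.89)]
green_cell [([0.433, 0.194, 0.045], 0.79)]
salt_shaker [([0.618, 0.193, 0.064], 0.67)]
pot [([0.433, -0.38, 0.049], 0.74)]
jug [([0.714, 0.264, 0.046], 0.92)]
turner [([0.751, 0.032, 0.002], 0.78), ([0.587, -0.097, 0.042], 0.64)]
lid_lifter [([0.691, -0.352, 0.003], 0.88), ([0.589, -0.104, 0.041], 0.38)]
side [ 0.37660874 -0.73119292  0.65454238] [-2.28280043 -0.02032631 -0.27884136] [393.95135906   0.         284.99526149]
amber_cell [([0.717, 0.228, 0.055], 0.53), ([0.526, 0.302, 0.04], 0.5)]
tester [([0.562, -0.153, 0.037], 0.62)]
green_cell [([0.428, 0.188, 0.039], 0.73)]
salt_shaker [([0.598, 0.175, 0.047], 0.86)]
pot [([0.442, -0.361, 0.035], 0.82), ([0.746, 0.012, 0.0], 0.63)]
jug [([0.72, 0.231, 0.058], 0.82)]
turner [([0.745, 0.013, 0.0], 0.83)]
lid_lifter [([0.681, -0.365, 0.01], 0.87)]
```

View scene.

View pics/scene0.png

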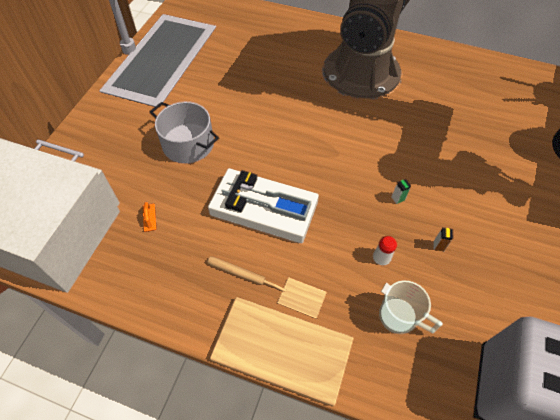

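```bash
python3 - <<'E'
from h import *
for c in ['scene','side']:
    z=np.load(c+'0.npz');X=cloud(cams.camera_params(c),z['d'])
    ok=z['d']>0
    m=ok&(abs(X[...,2]-.064)<.006)&(np.hypot(X[...,0]-.53,X[...,1]-.305)<.035)
    P=X[m][:,:2].astype(np.float32); print(c,'cap',len(P),P.mean(0),cv2.minAreaRect(P), X[m][:,2].mean())
    im=z['im'].astype(int); y=m&(im[...,0]>150)&(im[...,1]>120)&(im[...,2]<110)
    Q=X[y][:,:2]; 
    if len(Q)>4:
        u,s,v=np.linalg.svd(Q-Q.mean(0)); print('stripe',len(Q),Q.mean(0),np.degrees(np.arctan2(v[0,1],v[0,0])),s)
    # tester top at z=.04
    m=ok&(abs(X[...,2]-.040)<.004)&(abs(X[...,0]-.58)<.16)&(abs(X[...,1]+.11)<.17)
    P=X[m][:,:2].astype(np.float32); print('tester',len(P),cv2.minAreaRect(P))
    b=m&(im[...,2]>im[...,0]+50); Q=X[b]; print('blue',len(Q),Q.mean(0),cv2.minAreaRect(Q[:,:2].astype(np.float32)))
E
```

```text
scene cap 125 [0.52890944 0.3139368 ] ((0.5274250507354736, 0.31426748633384705), (0.02539018727838993, 0.024858709424734116), 10.6005220413208) 0.06390689512142075
stripe 36 [0.52684161 0.31397004] 5.398362664177444 [0.04138412 0.01471218]
tester 2982 ((0.5704818964004517, -0.1045927107334137), (0.12621133029460907, 0.23623396456241608), 0.46637070178985596)
blue 287 [ 0.56452608 -0.03837041  0.0412778 ] ((0.5644598007202148, -0.038571346551179886), (0.029339715838432312, 0.07054054737091064), 0.6638562083244324)
side cap 42 [0.52458084 0.3113157 ] ((0.5249098539352417, 0.3136897087097168), (0.023242011666297913, 0.02798478677868843), 9.68017292022705) 0.06157773389566875
tester 2779 ((0.5680068731307983, -0.10675860941410065), (0.12515905499458313, 0.23625051975250244), 0.3822703957557678)
blue 225 [ 0.57152727 -0.03995934  0.03898426] ((0.5707436203956604, -0.04049212485551834), (0.033878080546855927, 0.06224383786320686), 0.292616605758667)
```

The picture shows the amber cell at about (445,238), the green cell at (402,190), and the tester at (265,205) with its blue bay on the right, which is world +y. The cell is near (0.526, 0.314) with yaw about 8°. The tester is near (0.570, -0.105) with yaw about 0.5°. I'll move above the cell first.

Emit:
{"fn": "play_rows", "kwargs": {"targets": [[[0.045,0.023,0.004,-6],[0.1,0.052,0.01,-13],[0.155,0.08,0.015,-20],[0.21,0.108,0.02,-28],[0.265,0.136,0.025,-28]]], "grip": 0}}

```text
t: 1.52
eef_pos: [0.4351, 0.4135, 0.3799]
ee_rot: [-3.141, -0.001, 0.14]
force: [1.3, 0.5, 0.3]
width: 0.0874
```

```bash
cat >> h.py <<'E'
def to(x,y,z,yawdeg):
    "row that takes the measured pose to TCP (x,y,z), tool down at yaw"
    s=arm.get_state(); R=rot(s['ee_rot']); d=R.T@(np.array([x,y,z])-s['eef_pos'])
    print('t',round(s['t'],2),'pos',np.round(s['eef_pos'],4),'rot deg',np.round(np.degrees(s['ee_rot']),2),'F',np.round(s['force'],1),'w',round(s['width'],4))
    print('row',np.round(d,4),'turn',round(-(yawdeg-np.degrees(s['ee_rot'][2])),2))
E
python3 -c "
from h import *
to(.526,.314,.36,8)"
```

```text
t 1.52 pos [0.4351 0.4135 0.3799] rot deg [-1.7997e+02 -3.0000e-02  8.0400e+00] F [1.3 0.5 0.3] w 0.0874
row [0.076  0.1113 0.0198] turn 0.04
```

Emit:
{"fn": "play_rows", "kwargs": {"targets": [[[0.03,0.045,0.01,0],[0.06,0.09,0.015,0],[0.074,0.111,0.02,0],[0.074,0.111,0.02,0]]]}}

```text
t: 2.02
eef_pos: [0.5236, 0.3137, 0.3592]
ee_rot: [3.141, 0.001, 0.135]
force: [-0.1, 0.1, 0.1]
width: 0.088
```

```bash
python3 - <<'E'
from h import *
to(.526,.314,.36,8)
p=cams.camera_params('wrist'); im,d=cams.grab_frame('wrist'); save('w',im,'w1'); X=cloud(p,d); np.savez('w1',im=im,d=d,X=X)
print(p['position'],p['attitude'])
m=(d>0)&(abs(X[...,2]-.064)<.006)&(np.hypot(X[...,0]-.527,X[...,1]-.314)<.03)
P=X[m][:,:2].astype(np.float32); print('cap',len(P),P.mean(0),cv2.minAreaRect(P),X[m][:,2].mean())
i=im.astype(int);y=m&(i[...,0]>150)&(i[...,1]>110)&(i[...,2]<110);Q=X[y][:,:2]
print(len(Q)); print('stripe',Q.mean(0),cv2.minAreaRect(Q.astype(np.float32)))
E
```

```text
t 2.02 pos [0.5236 0.3137 0.3592] rot deg [1.7996e+02 4.0000e-02 7.7400e+00] F [-0.1  0.1  0.1] w 0.088
row [ 0.0024  0.     -0.0008] turn -0.26
[0.59659693 0.32382382 0.33942553] [ 2.86768079e+00  1.81918974e-04 -1.43631452e+00]
cap 874 [0.52861464 0.31528732] ((0.528046190738678, 0.3152763247489929), (0.023783255368471146, 0.024161547422409058), 8.373263359069824) 0.06420213341246057
264
stripe [0.52832662 0.3148464 ] ((0.5278610587120056, 0.3149690628051758), (0.022979995235800743, 0.007295537274330854), 7.84270715713501)
```

View pics/w1.png

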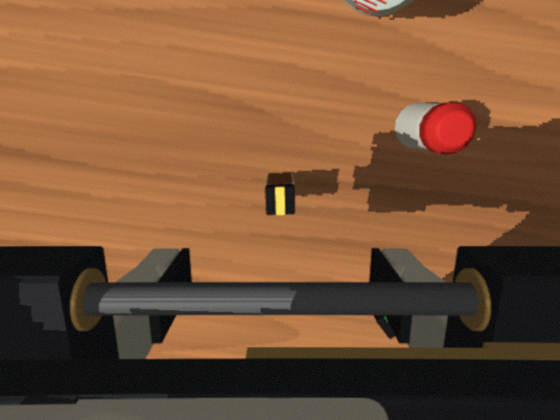

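The wrist view has the cap at (280,200), centred between the jaws, with the stripe along the tool's x. The cap measures 24 x 24 mm at z = 64 mm, as it should. Next I'll descend and grip.

Emit:
{"fn": "play_rows", "kwargs": {"targets": [[[0.0045,-0.0008,0.05,-0.4],[0.0045,-0.0008,0.1,-0.4],[0.0045,-0.0008,0.14,-0.4],[0.0045,-0.0008,0.151,-0.4],[0.0045,-0.0008,0.151,-0.4]]]}}

```text
t: 2.7
eef_pos: [0.5269, 0.3176, 0.209]
ee_rot: [3.141, -0.0, 0.146]
force: [0.2, -0.1, 1.1]
width: 0.0877
```

Emit:
{"fn": "play_rows", "kwargs": {"targets": [[[0,0,0,0],[0,0,0,0],[0,0,0,0],[0,0,0,0],[0,0,0,0]]], "grip": 255, "newtons": 15}}

```text
t: 3.32
eef_pos: [0.527, 0.3167, 0.2088]
ee_rot: [-3.142, -0.0, 0.145]
force: [-0.6, -0.1, 0.1]
width: 0.0431
```

Emit:
{"fn": "play_rows", "kwargs": {"targets": [[[0,0,0,0],[0,0,0,0],[0,0,0,0]]]}}

```text
t: 3.7
eef_pos: [0.527, 0.3166, 0.2086]
ee_rot: [3.141, 0.0, 0.145]
force: [0.4, -0.4, -0.2]
width: 0.0238
```

Emit:
{"fn": "play_rows", "kwargs": {"targets": [[[0,0,-0.02,0],[0,0,-0.06,0],[0,0,-0.11,0],[0,0.02,-0.15,0],[-0.002,0.06,-0.15,0]]]}}

```text
t: 4.32
eef_pos: [0.5344, 0.2579, 0.3624]
ee_rot: [-3.138, -0.006, 0.147]
force: [0.1, -0.2, -2.1]
width: 0.0238
```

Emit:
{"fn": "play_rows", "kwargs": {"targets": [[[-0.001,0.05,0,2],[-0.002,0.1,0,4],[-0.004,0.15,0,6],[-0.005,0.2,0,7.9],[-0.006,0.25,0,7.9]]]}}

```text
t: 4.95
eef_pos: [0.5637, 0.0073, 0.3587]
ee_rot: [-3.141, -0.0, 0.007]
force: [0.5, 0.4, -1.2]
width: 0.0236
```

```bash
python3 - <<'E'
from h import *
to(.57,-.04,.36,.45)
E
```

```text
t 4.95 pos [0.5637 0.0073 0.3587] rot deg [-179.99   -0.      0.38] F [ 0.5  0.4 -1.2] w 0.0236
row [ 0.006   0.0473 -0.0014] turn -0.07
```

Emit:
{"fn": "play_rows", "kwargs": {"targets": [[[0.003,0.03,0,0],[0.006,0.047,0,0],[0.006,0.047,0,0]]]}}

```text
t: 5.32
eef_pos: [0.5702, -0.0389, 0.3584]
ee_rot: [-3.142, 0.0, 0.005]
force: [0.4, 0.5, -1.2]
width: 0.0237
```

```bash
python3 - <<'E'
from h import *
to(.57,-.04,.36,.45)
p=cams.camera_params('wrist'); im,d=cams.grab_frame('wrist'); save('w',im,'w2'); X=cloud(p,d); np.savez('w2',im=im,d=d,X=X)
im,d=cams.grab_frame('side'); save('s',im,'s2'); np.savez('s2',im=im,d=d)
E
```

```text
t 5.33 pos [ 0.5702 -0.0389  0.3584] rot deg [-1.8e+02  2.0e-02  3.1e-01] F [ 0.4  0.5 -1.2] w 0.0237
row [-0.0003  0.0011 -0.0016] turn -0.14
```

View pics/w2.png

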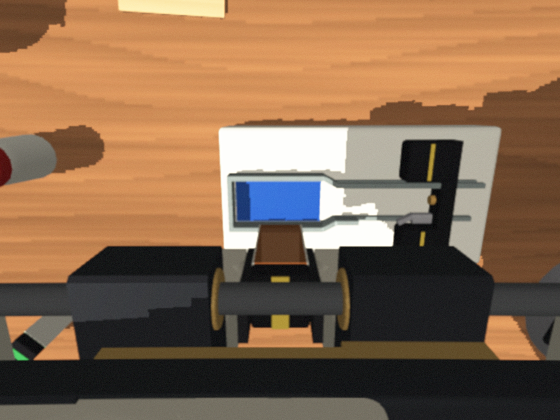

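The wrist view shows the blue bay at u 237–322, v 180–222, and the channel running to the right. The head's yellow light-path lines are at u≈431 and 422, and the amber cell hangs upright in the jaws at (280,250). I'll measure the channel and the held cell from this frame.

```bash
python3 - <<'E'
from h import *
z=np.load('w2.npz');X,d,im=z['X'],z['d'],z['im'].astype(int); ok=d>0
near=(abs(X[...,0]-.57)<.1)&(abs(X[...,1]+.105)<.15)&ok
v=np.arange(420)[:,None]*np.ones((1,560)); 
b=near&(im[...,2]>im[...,0]+50)&(abs(X[...,2]-.04)<.005); Q=X[b].astype(np.float32); print('blue',Q.min(0),Q.max(0),cv2.minAreaRect(Q[:,:2]))
for n,lo,hi in [('fence',.055,.0595),('head',.0605,.065)]:
    m=near&(X[...,2]>lo)&(X[...,2]<hi)&(v<245); Q=X[m]
    print(n,len(Q)); 
    for y in np.arange(-.2,.02,.01):
        s=Q[abs(Q[:,1]-y)<.004]
        if len(s): 
            xs=np.sort(s[:,0]); br=np.where(np.diff(xs)>.004)[0]
            print(' y %.2f'%y,[(round(g[0],4),round(g[-1],4)) for g in np.split(xs,br+1)])
yl=near&(im[...,0]>150)&(im[...,1]>100)&(im[...,2]<100)&(v<248); n,l,st,c=cv2.connectedComponentsWithStats(yl.astype(np.uint8))
for k in range(1,n): print('yellow',st[k],c[k],X[l==k].mean(0))
m=near&(abs(X[...,2]-.04)<.003)&(v<245); Q=X[m]; print('top x max',np.percentile(Q[:,0],99.5),'y',Q[:,1].min(),Q[:,1].max())
# far(+x) edge line of tester for yaw
E0=[]
for u in range(230,490,10):
    c=X[:245,u][m[:245,u]]
    if len(c): E0.append([c[:,1].mean(),c[:,0].max()])
E0=np.array(E0); print('edge fit',np.polyfit(E0[:,0],E0[:,1],1), np.degrees(np.polyfit(E0[:,0],E0[:,1],1)[0]))
# held cell +x face
s=(abs(X[...,0]-.58)<.02)&(abs(X[...,1]+.039)<.02)&(X[...,2]>.13)&ok&(v<275)&(v>225); Q=X[s]; print('cell',len(Q),Q.min(0),Q.max(0),Q.mean(0))
E
```

```text
Traceback (most recent call last):
cv2.error: OpenCV(4.12.0) /io/opencv/modules/imgproc/src/convhull.cpp:143: error: (-215:Assertion failed) total >= 0 && (depth == CV_32F || depth == CV_32S) in function 'convexHull'
```

View pics/s2.png

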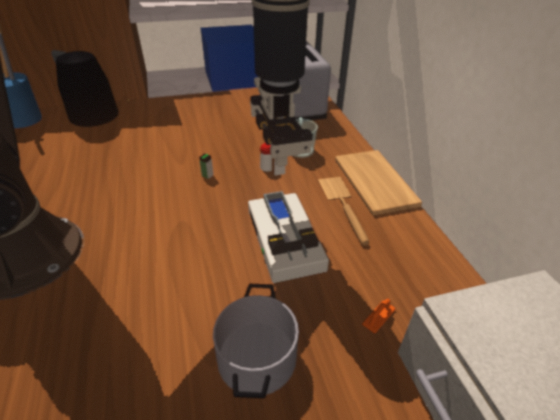

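The side view shows the cell hanging over the bay end at about (280,165), with nothing disturbed.

```bash
python3 - <<'E'
from h import *
z=np.load('w2.npz');X,d,im=z['X'],z['d'],z['im'].astype(int); ok=d>0
near=(abs(X[...,0]-.57)<.1)&(abs(X[...,1]+.105)<.15)&ok
v=np.arange(420)[:,None]*np.ones((1,560)); 
b=near&(im[...,2]>im[...,0]+50)&(v<240); Q=X[b]; print('blue',len(Q),Q.min(0),Q.max(0),Q.mean(0))
for n,lo,hi in [('fence',.054,.0605),('head',.0605,.066)]:
    m=near&(X[...,2]>lo)&(X[...,2]<hi)&(v<245); Q=X[m]
    print(n,len(Q)); 
    for y in np.arange(-.2,.02,.01):
        s=Q[abs(Q[:,1]-y)<.004]
        if len(s): 
            xs=np.sort(s[:,0]); br=np.where(np.diff(xs)>.004)[0]
            print(' y %.2f'%y,[(round(float(g[0]),4),round(float(g[-1]),4)) for g in np.split(xs,br+1)])
yl=near&(im[...,0]>150)&(im[...,1]>100)&(im[...,2]<100)&(v<248); n,l,st,c=cv2.connectedComponentsWithStats(yl.astype(np.uint8))
for k in range(1,n): print('yellow',st[k],X[l==k].mean(0))
m=near&(abs(X[...,2]-.04)<.006)&(v<245); Q=X[m]; print('top x max',len(Q),np.percentile(Q[:,0],99.5),'y',Q[:,1].min(),Q[:,1].max(),np.median(Q[:,2]))
E0=[]
for u in range(240,490,8):
    c=X[:245,u][m[:245,u]]
    if len(c): E0.append([c[:,1].mean(),c[:,0].max()])
E0=np.array(E0); f=np.polyfit(E0[:,0],E0[:,1],1); print('edge fit',f,np.degrees(f[0]))
s=(abs(X[...,0]-.58)<.025)&(abs(X[...,1]+.039)<.02)&(X[...,2]>.13)&ok&(v<275)&(v>220); Q=X[s]; print('cell',len(Q),Q.min(0),Q.max(0),Q.mean(0))
E
```

```text
blue 3318 [ 0.54999144 -0.07310481  0.03840334] [5.90230367e-01 3.30457906e-04 5.99649399e-02] [ 0.56910367 -0.03649902  0.04130569]
fence 3959
 y -0.20 [(0.5846, 0.5893)]
 y -0.19 [(0.5845, 0.5892)]
 y -0.18 [(0.5362, 0.6229)]
 y -0.17 [(0.5412, 0.5422), (0.5475, 0.5916), (0.5964, 0.602), (0.6076, 0.6076), (0.6131, 0.6138), (0.6185, 0.6229)]
 y -0.16 [(0.5483, 0.5626), (0.5844, 0.5899), (0.6169, 0.6228)]
 y -0.15 [(0.5482, 0.5625), (0.5843, 0.5884), (0.6099, 0.6146), (0.62, 0.6228)]
 y -0.14 [(0.5345, 0.5604), (0.5842, 0.6228)]
 y -0.13 [(0.5842, 0.5883)]
 y -0.12 [(0.5842, 0.5882)]
 y -0.11 [(0.5841, 0.5884)]
 y -0.10 [(0.5524, 0.5564), (0.5841, 0.5881)]
 y -0.09 [(0.5522, 0.5563), (0.584, 0.5882)]
 y -0.08 [(0.5474, 0.5556), (0.5848, 0.5926)]
 y -0.07 [(0.5458, 0.5503), (0.5897, 0.594)]
 y -0.06 [(0.5456, 0.5502), (0.5897, 0.594)]
 y -0.05 [(0.5896, 0.594)]
 y -0.04 [(0.5894, 0.5939)]
 y -0.03 [(0.5895, 0.5939)]
 y -0.02 [(0.5456, 0.5498), (0.5894, 0.5937)]
 y -0.01 [(0.5454, 0.55), (0.5894, 0.5937)]
 y 0.00 [(0.5453, 0.5937)]
 y 0.01 [(0.5606, 0.5606), (0.5803, 0.5812)]
head 2739
[... 370 characters left out ...]
53487542e-05]
yellow [ 193  131   30  117 2712] [5.69670592e-01 3.30159238e-02 3.73074356e-04]
yellow [213 130   1   1   1] [0.62702528 0.02505461 0.00083503]
yellow [215 130   2   2   2] [0.62658717 0.02271104 0.00092562]
yellow [428 145   7  35 108] [ 0.6062032  -0.15640386  0.06301522]
yellow [432 197   3   5  13] [ 0.57363578 -0.16655808  0.05234633]
yellow [420 233   5  13  37] [ 0.54251274 -0.15661488  0.06325238]
top x max 23242 0.6326802811593552 y -0.22201885254739687 0.014267856410539945 0.040328961232242
edge fit [-0.00774481  0.63143583] -0.44374498405790824
cell 3621 [ 0.576177   -0.0589637   0.14975306] [ 0.60498536 -0.01900647  0.25872277] [ 0.58249704 -0.03872961  0.19113017]
```

```bash
python3 - <<'E'
from h import *
z=np.load('w2.npz');X,d,im=z['X'],z['d'],z['im'].astype(int)
s=(d>0)&(abs(X[...,0]-.58)<.012)&(abs(X[...,1]+.039)<.014)&(X[...,2]>.14)&(X[...,2]<.20)&(im[...,0]>im[...,2]+25); Q=X[s]
print(len(Q),np.median(Q,0),Q.min(0),Q.max(0)); A=np.c_[Q[:,1:],np.ones(len(Q))]; f=np.linalg.lstsq(A,Q[:,0],rcond=None)[0]; print('x = a y + b z + c',f, np.degrees(f[:2]))
E
```

```text
1641 [ 0.58254444 -0.03832175  0.1802858 ] [ 0.58174078 -0.04941669  0.14986514] [ 0.58333432 -0.02696293  0.19998734]
x = a y + b z + c [-6.14005693e-03 -5.44410086e-04  5.82415052e-01] [-0.35179935 -0.0311924 ]
```

Emit:
{"fn": "play_rows", "kwargs": {"targets": [[[0,0,0.04,0],[0,0,0.08,0],[0,0,0.1,0],[0,0,0.106,0],[0,0,0.106,0]]]}}

```text
t: 6.05
eef_pos: [0.5704, -0.0374, 0.2529]
ee_rot: [3.141, -0.0, 0.008]
force: [-0.2, -0.5, -0.8]
width: 0.0239
```

Emit:
{"fn": "play_rows", "kwargs": {"targets": [[[0,0,0.001,0],[0,0,0.002,0],[0,0,0.003,0],[0,0,0.003,0]]]}}

```text
t: 6.55
eef_pos: [0.5701, -0.0382, 0.2498]
ee_rot: [-3.142, -0.0, 0.007]
force: [0.8, -0.5, -1.0]
width: 0.0237
```

Emit:
{"fn": "play_rows", "kwargs": {"targets": [[[0,0,0.0005,0],[0,0,0.001,0],[0,0,0.001,0]]]}}

```text
t: 6.92
eef_pos: [0.5701, -0.0382, 0.2486]
ee_rot: [3.142, 0.0, 0.007]
force: [0.7, -0.7, -1.1]
width: 0.0239
```

Emit:
{"fn": "play_rows", "kwargs": {"targets": [[[0,0,0.0005,0],[0,0,0.0005,0]]]}}

```text
t: 7.18
eef_pos: [0.5702, -0.0381, 0.2485]
ee_rot: [3.141, -0.0, 0.007]
force: [-2.3, 1.4, 4.4]
width: 0.0243
```

Emit:
{"fn": "play_rows", "kwargs": {"targets": [[[0,0,0.0005,0],[0,0,0.0005,0]]]}}

```text
t: 7.42
eef_pos: [0.5702, -0.0382, 0.2485]
ee_rot: [3.141, -0.001, 0.007]
force: [-3.0, 0.5, 8.7]
width: 0.0239
```

Emit:
{"fn": "play_rows", "kwargs": {"targets": [[[0,0,-0.0005,0],[0,0,-0.001,0],[0,0,-0.001,0],[0,0,-0.001,0]]], "grip": 150}}

```text
t: 7.92
eef_pos: [0.5702, -0.0382, 0.2485]
ee_rot: [3.142, 0.0, 0.007]
force: [-0.4, 0.3, -0.8]
width: 0.0361
```

Emit:
{"fn": "play_rows", "kwargs": {"targets": [[[0,0,0,0],[0,0,0,0],[0,0,0,0],[0,0,0,0],[0,0,0,0]]], "grip": 255, "newtons": 12}}

```text
t: 8.55
eef_pos: [0.5701, -0.0382, 0.2486]
ee_rot: [-3.142, 0.0, 0.007]
force: [0.5, 0.2, -1.1]
width: 0.024
```

Emit:
{"fn": "play_rows", "kwargs": {"targets": [[[0.0003,0.012,0,0],[0.0005,0.026,0,0],[0.0008,0.04,0,0],[0.001,0.052,0,0],[0.001,0.06,0,0]]]}}

```text
t: 9.18
eef_pos: [0.5715, -0.0992, 0.2486]
ee_rot: [-3.142, 0.0, 0.006]
force: [0.5, 0.5, -1.4]
width: 0.0237
```

Emit:
{"fn": "play_rows", "kwargs": {"targets": [[[0,0,0,0],[0,0.005,0,0],[0,0.01,0,0],[0,0.015,0,0],[0,0.015,0,0]]]}}

```text
t: 9.8
eef_pos: [0.5717, -0.1134, 0.2486]
ee_rot: [3.142, 0.0, 0.007]
force: [-1.2, -0.8, -1.2]
width: 0.024
```

Emit:
{"fn": "play_rows", "kwargs": {"targets": [[[0,0.003,0,0],[0,0.006,0,0],[0,0.009,0,0],[0,0.012,0,0],[0,0.012,0,0]]]}}

```text
t: 10.42
eef_pos: [0.5718, -0.1254, 0.2486]
ee_rot: [3.142, 0.0, 0.007]
force: [0.6, -0.2, -1.0]
width: 0.024
```

Emit:
{"fn": "play_rows", "kwargs": {"targets": [[[0,0.003,0,0],[0,0.006,0,0],[0,0.009,0,0],[0,0.012,0,0],[0,0.012,0,0]]]}}

```text
t: 11.05
eef_pos: [0.5718, -0.137, 0.2486]
ee_rot: [-3.141, -0.0, 0.007]
force: [-0.2, 3.2, -0.5]
width: 0.0243
```

Emit:
{"fn": "play_rows", "kwargs": {"targets": [[[0,0.002,0,0],[0,0.004,0,0],[0,0.006,0,0],[0,0.008,0,0],[0,0.008,0,0]]]}}

```text
t: 11.68
eef_pos: [0.5719, -0.1454, 0.2487]
ee_rot: [3.141, -0.0, 0.007]
force: [0.6, 2.3, -0.7]
width: 0.0239
```

Emit:
{"fn": "play_rows", "kwargs": {"targets": [[[0,0.001,0,0],[0,0.002,0,0],[0,0.003,0,0],[0,0.004,0,0],[0,0.004,0,0]]]}}

```text
t: 12.3
eef_pos: [0.5719, -0.1493, 0.2487]
ee_rot: [3.141, 0.0, 0.007]
force: [0.7, 2.0, -1.9]
width: 0.0241
```

Emit:
{"fn": "play_rows", "kwargs": {"targets": [[[0,0.0005,0,0],[0,0.001,0,0],[0,0.0015,0,0],[0,0.002,0,0],[0,0.002,0,0]]]}}

```text
t: 12.92
eef_pos: [0.572, -0.1512, 0.2486]
ee_rot: [3.142, 0.0, 0.007]
force: [-0.1, 3.5, -1.1]
width: 0.0237
```

Emit:
{"fn": "play_rows", "kwargs": {"targets": [[[0,0.0005,0,0],[0,0.001,0,0],[0,0.0015,0,0],[0,0.002,0,0],[0,0.002,0,0]]]}}

```text
t: 13.55
eef_pos: [0.572, -0.1532, 0.2487]
ee_rot: [3.142, -0.0, 0.007]
force: [-0.6, 2.7, -1.8]
width: 0.0237
```

Emit:
{"fn": "play_rows", "kwargs": {"targets": [[[0,0.0005,0,0],[0,0.001,0,0],[0,0.0015,0,0],[0,0.0015,0,0]]]}}

```text
t: 14.05
eef_pos: [0.572, -0.1546, 0.2487]
ee_rot: [-3.142, 0.0, 0.007]
force: [0.3, 4.1, -1.5]
width: 0.0241
```

Emit:
{"fn": "play_rows", "kwargs": {"targets": [[[0,0.0005,0,0],[0,0.001,0,0],[0,0.001,0,0]]]}}

```text
t: 14.42
eef_pos: [0.572, -0.1556, 0.2487]
ee_rot: [-3.142, 0.0, 0.007]
force: [-0.2, 4.1, -0.5]
width: 0.024
```

Emit:
{"fn": "play_rows", "kwargs": {"targets": [[[0,0.0005,0,0],[0,0.0005,0,0]]]}}

```text
t: 14.68
eef_pos: [0.572, -0.1562, 0.2487]
ee_rot: [-3.142, -0.0, 0.007]
force: [0.4, 3.4, -0.6]
width: 0.0242
```

Emit:
{"fn": "play_rows", "kwargs": {"targets": [[[0,0.0005,0,0],[0,0.0005,0,0]]]}}

```text
t: 14.92
eef_pos: [0.572, -0.1567, 0.2486]
ee_rot: [3.142, 0.0, 0.007]
force: [0.4, 3.7, -1.4]
width: 0.0238
```

Emit:
{"fn": "play_rows", "kwargs": {"targets": [[[0,0.0005,0,0],[0,0.0005,0,0]]]}}

```text
t: 15.18
eef_pos: [0.572, -0.1572, 0.2486]
ee_rot: [-3.142, 0.0, 0.007]
force: [-0.1, 4.5, -1.7]
width: 0.0238
```

Emit:
{"fn": "play_rows", "kwargs": {"targets": [[[0,0.0005,0,0],[0,0.0005,0,0]]]}}

```text
t: 15.42
eef_pos: [0.572, -0.1575, 0.2487]
ee_rot: [-3.141, -0.0, 0.007]
force: [0.0, 5.1, 0.0]
width: 0.024
```

Emit:
{"fn": "play_rows", "kwargs": {"targets": [[[0,0.0005,0,0],[0,0.0005,0,0]]]}}

```text
t: 15.68
eef_pos: [0.572, -0.1577, 0.2487]
ee_rot: [-3.141, -0.0, 0.007]
force: [0.0, 8.2, -0.1]
width: 0.024
```

Emit:
{"fn": "play_rows", "kwargs": {"targets": [[[0,0.0003,0,0],[0,0.0003,0,0]]]}}

```text
t: 15.92
eef_pos: [0.572, -0.1577, 0.2487]
ee_rot: [-3.141, -0.0, 0.007]
force: [-0.9, 10.0, 1.3]
width: 0.0243
```

Emit:
{"fn": "play_rows", "kwargs": {"targets": [[[0,0.0003,0,0],[0,0.0003,0,0]]]}}

```text
t: 16.18
eef_pos: [0.572, -0.1578, 0.2487]
ee_rot: [-3.14, -0.0, 0.007]
force: [-0.6, 11.3, 1.9]
width: 0.0242
```

Emit:
{"fn": "play_rows", "kwargs": {"targets": [[[0,0,0,0],[0,0,0,0],[0,0,0,0],[0,0,0,0],[0,0,0,0]]], "grip": 120}}

```text
t: 16.8
eef_pos: [0.572, -0.1589, 0.2487]
ee_rot: [3.142, -0.0, 0.007]
force: [0.4, -0.6, -0.5]
width: 0.0468
```

Emit:
{"fn": "play_rows", "kwargs": {"targets": [[[0,0,-0.02,0],[0,0,-0.05,0],[0,0,-0.09,0],[0,0,-0.12,0],[-0.02,0,-0.13,0]]]}}

```text
t: 17.42
eef_pos: [0.5529, -0.1589, 0.3807]
ee_rot: [3.141, -0.003, 0.007]
force: [-0.6, 0.7, -0.7]
width: 0.0464
```

Emit:
{"fn": "play_rows", "kwargs": {"targets": [[[-0.03,0,0,0],[-0.06,0,0,0],[-0.06,0,0,0]]]}}

```text
t: 17.8
eef_pos: [0.4903, -0.1594, 0.3792]
ee_rot: [-3.141, -0.001, 0.007]
force: [1.0, 0.0, 0.2]
width: 0.0466
```

```bash
python3 - <<'E'
from h import *
to(.57,-.04,.36,.4)
p=cams.camera_params('wrist'); im,d=cams.grab_frame('wrist'); X=cloud(p,d); np.savez('w3',im=im,d=d,X=X)
m=(d>0)&(abs(X[...,2]-.104)<.005)&(np.hypot(X[...,0]-.572,X[...,1]+.157)<.03); P=np.ascontiguousarray(X[m][:,:2],dtype=np.float32)
print('cap',len(P),cv2.minAreaRect(P),X[m].mean(0)); Q=X[m]; f=np.linalg.lstsq(np.c_[Q[:,:2],np.ones(len(Q))],Q[:,2],rcond=None)[0]; print('tilt deg',np.degrees(f[:2]))
i=im.astype(int); yl=(d>0)&(i[...,0]>150)&(i[...,1]>100)&(i[...,2]<100)&(abs(X[...,2]-.063)<.004); print('lines',X[yl&(X[...,0]>.57)].mean(0),X[yl&(X[...,0]<.57)].mean(0))
vs,us=np.where(m); cv,cu=int(vs.mean()),int(us.mean()); print(cu,cv)
c=im[max(0,cv-100):cv+100,max(0,cu-130):cu+130]; save('c',cv2.resize(c,None,fx=3,fy=3),'w3')
E
```

```text
t 17.8 pos [ 0.4903 -0.1594  0.3792] rot deg [-1.7999e+02 -4.0000e-02  3.9000e-01] F [1.  0.  0.2] w 0.0466
row [ 0.0805 -0.1189  0.0193] turn -0.01
cap 1283 ((0.5725695490837097, -0.15675750374794006), (0.023908719420433044, 0.024032223969697952), 0.5498675107955933) [ 0.57266421 -0.15686338  0.10435371]
tilt deg [-0.05367677  0.31673808]
lines [ 0.60624675 -0.15644557  0.06290643] [ 0.5353933  -0.15698904  0.06289816]
277 98
```

View pics/w3.png

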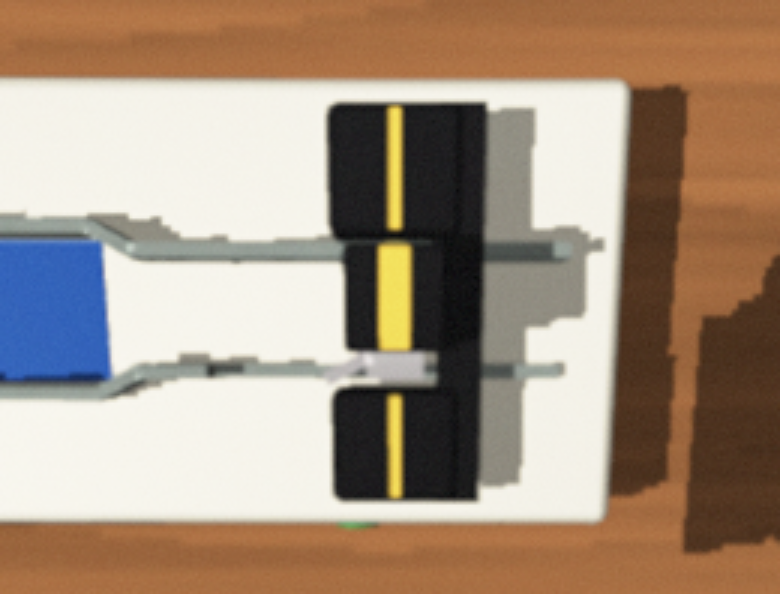

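The crop shows the cell standing in the head, with its stripe at (395,297) in line with both yellow lines at u≈395. It is pressed to the +x fence by the spring pad and sits up against the stop. There is a green spot at the tester's near edge at (355,524). I'll check whether that is new, and whether the 0.3° tilt is real.

```bash
python3 - <<'E'
from h import *
z=np.load('w3.npz');X,d=z['X'],z['d']
m=(d>0)&(abs(X[...,2]-.04)<.003)&(X[...,0]>.595)&(X[...,0]<.628)&(X[...,1]>-.2)&(X[...,1]<-.1);Q=X[m]
print('ref tilt',np.degrees(np.linalg.lstsq(np.c_[Q[:,:2],np.ones(len(Q))],Q[:,2],rcond=None)[0][:2]))
im,dd=cams.grab_frame('side'); a=np.load('side0.npz')['im']
for n,i in(('before',a),('after',im)):
    i=i.astype(int);g=(i[...,1]>i[...,0]+40)&(i[...,1]>i[...,2]+40);g[:185]=0;print(n,g.sum(),np.argwhere(g).mean(0) if g.any() else '')
o=[cv2.resize(i[180:290,220:350],None,fx=3,fy=4) for i in(a,im)]; save('x',np.hstack(o),'s4')
im,dd=cams.grab_frame('scene')
for q in ['green_cell','salt_shaker','pot','jug','turner','lid_lifter']: print(q,[(np.round(r['xyz'],3).tolist(),round(r['score'],2)) for r in finder.find_in('scene',q)][:1])
E
```

```text
ref tilt [0.25093268 0.01891697]
before 0 
after 0 
green_cell [([0.433, 0.194, 0.046], 0.84)]
salt_shaker [([0.617, 0.193, 0.06], 0.62)]
pot [([0.435, -0.377, 0.048], 0.87)]
jug [([0.718, 0.264, 0.047], 0.6)]
turner [([0.751, 0.029, 0.002], 0.86)]
lid_lifter [([0.689, -0.35, 0.003], 0.64)]
```

View pics/s4.png

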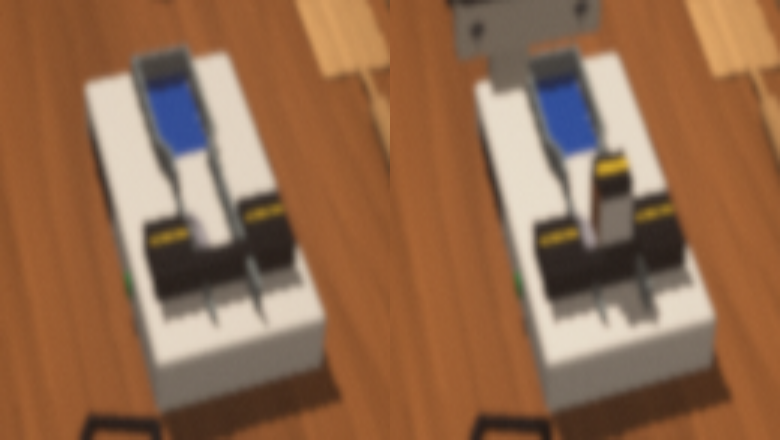

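The green spot is in the earlier picture too, so it is a button. The cell stands upright in the head and the other things haven't moved. As a last check, I'll compare the measured stop face with the cell's position.

```bash
python3 - <<'E'
from h import *
for n in ['w2','w3']:
    z=np.load(n+'.npz');X,d=z['X'],z['d']
    m=(d>0)&(X[...,0]>.562)&(X[...,0]<.582)&(abs(X[...,2]-.0605)<.003)&(X[...,1]<-.155); Q=X[m]
    print(n,len(Q),np.percentile(Q[:,1],[1,50,90,97,99.5]) if len(Q) else '')
X=np.load('w3.npz')['X'];m=(abs(X[...,2]-.104)<.003)&(np.hypot(X[...,0]-.572,X[...,1]+.157)<.03);print('cell y',X[m][:,1].min(),X[m][:,1].max())
E
```

```text
w2 389 [-0.18032902 -0.17383702 -0.16857591 -0.1679948  -0.15736091]
w3 318 [-0.18099287 -0.17609949 -0.17201019 -0.17121436 -0.17111005]
cell y -0.16887480460239362 -0.14484307955816186
```

```bash
python3 -c "
from h import *
print(job_done())"
```

```text
the job is handed in; nothing more can be done
None
```

I stood the amber cell in the loading bay with its clear faces towards the lamp and sensor. I then slid it along the channel past the spring until it met the end stop, let go there, and handed the job in at about 18 s.

- **Stop felt:** spring drag was 2 to 4 N. At the stop the force rose to 11 N while the cell stopped moving, well under the 25 N limit.
- **Position after release:**
  - The cap stripe is in line with the head's light-path lines to within about 0.3 mm.
  - The cell's front face is at y ≈ -0.169, and I measured the stop face at about -0.168 to -0.1685. That agrees within camera accuracy.
  - Its x position is about 2 mm towards the +x fence, as it should be when home.
- **Upright:** the cap top is at 104 mm, as expected. I measured 0.3° of lean along y; a flat reference surface in the same picture read up to 0.25° across x, so I took it as noise.
- **Other things:** the green cell, shaker, pot, jug, turner and lid lifter were found within 4 mm of where they started, which is the finder's accuracy. The gripper was clear of everything at hand-in.

I could not read the ready pin directly, so "fully home" rests on the force and the camera positions. None of the checks failed.

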